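# Hold a globe sensor on the sprung contacts of a test jig

### The job

Get the blue test jig ready by seating the white adapter module flat and square in its keyed pocket, with the cut-off corner at the yellow block, and let go of it. Then set the orange globe sensor upright, foot down, into the sprung metal ring of the jig and press it down until the ring is at the bottom of its travel, pushing on the sensor and not on the ring. Finish while still holding the sensor pressed down; leave the other things on the bench where they are.

Things in the scene. Friction and masses are not known exactly. Their poses are not given: they have to be found in the camera images.
- jig: blue test jig, a fixed block 140 (x) x 270 (y) x 20 mm high on the bench; origin at the centre of its underside, z up. The keyed pocket lies on its +y half, the sprung ring on its -y half. Three steel guide posts, 8 mm thick, stand around the ring, 47 mm from its centre, their tops 63 mm above the bench
- pocket (a point): centre of the floor of the pocket, 8 mm above the bench, 62 mm along the jig's +y from its centre; axes as the jig. The pocket is 73 (x) x 53 (y) mm and 12 mm deep, with a 2 mm bevel round the mouth; a fixed yellow block, 14 x 14 mm and as high as the deck, fills its +x +y corner
- module: white adapter module with a black grip rib; origin at the centre of its underside, z up. The base is 70 (x) x 50 (y) x 14 mm high with its +x +y corner cut away (17 x 17 mm), so it fits the pocket only with its x and y axes along the pocket's. The rib is 40 (x) x 16 (y) mm, centred 4 mm to -x of the origin, and rises from 14 to 42 mm above the underside. 100 to 210 g
- sensor: orange globe sensor shaped like a round flask with a neck; origin at the centre of its foot, z up along the neck. Foot: black disc 28 mm in diameter; globe 64 mm in diameter, its centre 35 mm above the foot; neck: black cylinder 24 mm in diameter up to 110 mm above the foot, clear of the globe from 67 mm up. 110 to 220 g
- ring (a point): centre of the top face of the sprung metal ring, on the jig's axes; 55 mm above the bench when up, and it moves down with the ring. The ring is 8 mm thick, about 49 mm inside and 112 mm outside diameter. With the globe resting in it the sensor's foot is about 14 mm below this point (the foot disc passes through the ring)
- cradle (a joint): how far the sprung ring is pressed down, in m: 0 up, 0.016 at the stop. The spring pushes up with 4 N at 0, rising evenly to 12 N at the stop, so the sensor's own weight does not move it
- grey_sensor: the same shape as the sensor but with a grey globe; not part of the job, leave it standing
- cup: white paper cup, 72 mm across the rim, 85 mm tall; leave it alone
- spool: solder spool with blue flanges, 60 mm diameter, 48 mm tall; leave it alone
- screwdriver: small screwdriver with a red handle, 170 mm long, lying on the right of the bench; leave it alone
- drink_bottle: salmon-coloured drinking bottle, 70 mm diameter, 210 mm tall; leave it alone
- tip_tin: round grey tin of brass tip-cleaning wool, 76 mm diameter, about 34 mm tall; leave it alone

How it is judged:
By the outcome, as a careful person would: the job done as asked, in the order asked, and still so for the second after the job is handed in, while the arm keeps its last pose, push and grip.
It also fails if it takes over 61 s, if anything falls off the work surface, if the arm or the gripper's body presses on something with over 40 N, if the wrist force passes 120 N, or if a joint passes its speed limit or range.

### The arm

A 7-joint arm with a two-finger parallel gripper is mounted at the origin on the work surface. World frame = base frame: x ahead of the robot, y to its left, z up, the work surface at z = 0. Lengths are in m, angles in rad, forces in N, time in s.
With the tool pointing down it reaches from about 0.425 to 0.925 m from the base axis. Payload 6.8 kg.
Tool frame: the origin (TCP) lies where the fingers leave the gripper's body, on its centre line; the fingertips stand 73 mm ahead of it and the grasp point (between the pads) lies arm.tcp_to_grasp ahead of it (arm.tcp_to_grasp is the distance from the TCP to the grasp point, in m); z points along the fingers, y is the direction in which the jaws open and shut (so a half turn about z gives the same grasp; the last joint's range is limited). The gripper opens to 85 mm and grips with 20 to 120 N. Pads are 22 mm wide; open, the fingers measure 114 mm over their backs; the gripper's body (76 mm by 85 mm) begins 54 mm behind the grasp point. The pads swing forward as they close: fully open they stand 13 mm farther back than shut.
Start: joints at [1.161, 0.477, 0.022, 1.555, -0.011, 1.109, -0.083], TCP at [0.201, -0.645, 0.304] pointing down, gripper open.
Joint ranges: [-2.96, 2.96], [-0.34, 2.1], [-1.41, 1.46], [0.24, 2.44], [-1.37, 4.51], [0.17, 1.92], [-2.96, 2.96]. Speed limits (rad/s): [2.39, 2.39, 3.14, 3.14, 3.14, 3.14, 3.14].

### API

Orientations are given as a unit quaternion [x, y, z, w].
In Python, from rig import arm, fingers, kinematics, camera, camera_info, regions_of, spot_point gives the robot as it stands. The module is installed in compiled form; this text tells all that it offers. Calls block until the motion is done:
- arm.movep(position, orientation): joint-space move of the TCP to a pose.
- arm.movel(position, vel=0.15, rotation=None, threshold=None): straight line of the TCP; rotation=None keeps the orientation; vel is the mean speed in m/s. With threshold (N) it stops when the force on the tool has changed by that much, and returns True; else False.
- arm.movej(angles): joint-space move.
- fingers.set_gripper(opening, strength=None): opening from 0.0 (shut) to 1.0 (fully open); strength is the grip in N (None keeps the last); returns when the fingers have stopped.
- arm.pause(seconds).
- kinematics.solve_ik(position, orientation): joint angles nearest the present ones, or None.
- arm.observe(): the state.
- camera(name): name is "side" or "top"; returns the picture (420x560x3 uint8, red, green, blue); there is no depth.
- camera_info(name): a dict with "mtx" (3x3 intrinsics, pixels), "k1" (the pictures are not rectified: a ray, as slopes to the right and down, at radius r is drawn at 1 + k1 r^2 times it, then the intrinsics apply), "rvec" (rotation vector, rad) and "tvec" (3), from world to camera coordinates, as OpenCV has them. Camera axes: x right, y down, z forward; pixel columns grow to the right and rows downward; lengths in m; the calibration is good to about 2 mm. A picture is of the moment at which its call begins. camera_info takes no time and is no camera call.
A pose or a line that the arm cannot do raises arm.Unreachable and nothing moves.
- arm.sign_off(): hands the job in, once; it reports no verdict.
Trained networks look in the newest picture that a camera, given by its name, has taken for a name from the list of things; names that differ only in an ending like _2 or _b are one class to them, and where a whole thing is asked for, a point or a joint stands for the part that bears it (a point fixed in the world has none). Each returns a list of dicts, best first, with "confidence" (0 to 1); they miss things now and then, are a little off and sometimes report something else, mostly with a low value. They report only what shows in the picture. A call takes as long as a camera call.
- regions_of(thing, camera): "pixels" (420x560 bool, what is visible of it).
- spot_point(thing, camera): "position" ([x, y, z] in m, in the coordinates of the camera as it stood for that picture, good to about 4 mm: a listed point, or the origin of a listed thing).
The state is a dict: "clock": time; "qpos": joint angles; "qvel": joint speeds; "joint_torque": joint torques, N m; "tool_pos": TCP position; "ee_rot": TCP orientation; "contact_force": force on the tool from outside, world axes, zero at the start; "wrist_torque": the same for the moment, N m; "grip_width": opening from 0.0 (shut) to 1.0 (fully open).
Only numpy, scipy, OpenCV 4.12 (cv2) and the standard library are available. Lean on these libraries where they do the work, as an engineer would, in place of code of your own. Each camera call takes 0.05 s, during which the arm holds its last target. There are 200 camera calls.

## Working session

There is one attempt and no reset: what is moved stays moved. The work goes in short steps, each a Python script; the robot and the scene stay as the last script left them, time stands still between calls to the robot, and variables do not carry over. Pictures are saved under pics/ and viewed, about 8 in all and at most 12, crops included, and the job is handed in when it is done.

```bash
mkdir -p pics; cat > h.py <<'E'
import numpy as np, cv2
from scipy.spatial.transform import Rotation as R
from rig import arm, fingers, kinematics, camera, camera_info, regions_of, spot_point
def ext(n):
    c=camera_info(n); return c, R.from_rotvec(np.ravel(c["rvec"])).as_matrix(), np.ravel(c["tvec"])
def c2w(n,p):
    c,M,t=ext(n); return M.T@(np.asarray(p)-t)
def proj(n,P):
    c,M,t=ext(n); q=M@np.asarray(P)+t; s=q[:2]/q[2]; s=s*(1+c["k1"]*(s@s)); return (c["mtx"]@[s[0],s[1],1])[:2]
def ray(n,px,z):
    c,M,t=ext(n); d=(np.linalg.inv(c["mtx"])@[px[0],px[1],1])[:2]; s=d.copy()
    for _ in range(30): s=d/(1+c["k1"]*(s@s))
    v=M.T@np.array([s[0],s[1],1]); o=-M.T@t; return o+v*(z-o[2])/v[2]
def down(yaw): # tool pointing down, jaw (tool y) axis at world angle yaw
    y=np.array([np.cos(yaw),np.sin(yaw),0]); z=np.array([0,0,-1.]); return R.from_matrix(np.c_[np.cross(y,z),y,z]).as_quat()
def snap(n,f):
    im=camera(n); cv2.imwrite("pics/"+f,im[:,:,::-1]); return im
E
python3 - <<'E'
from h import *
for n in ("top","side"):
    snap(n,n+"0.png")
    c,M,t=ext(n); print(n,"cam at",-M.T@t,c["k1"])
    for th in ["jig","pocket","module","sensor","ring","grey_sensor"]:
        for r in spot_point(th,n)[:2]: print(th,r["confidence"],c2w(n,r["position"]).round(4))
o=arm.observe(); print(o); print(arm.tcp_to_grasp)
E
```

```text
top cam at [0.50924075 0.01037281 1.46648777] -0.10543906034941174
jig 0.84 [ 0.5953 -0.0173 -0.001 ]
pocket 0.68 [0.589  0.046  0.0099]
module 0.88 [ 4.776e-01  2.942e-01 -3.000e-04]
sensor 0.85 [ 0.4936 -0.2921 -0.0023]
ring 0.78 [ 0.6025 -0.0932  0.0567]
grey_sensor 0.77 [ 6.788e-01  3.264e-01 -6.000e-04]
side cam at [-0.01894227  1.07676911  0.97929525] -0.11504012891302348
jig 0.64 [ 0.5987 -0.0221  0.0016]
pocket 0.61 [0.5913 0.0427 0.005 ]
module 0.7 [ 0.4787  0.3014 -0.002 ]
sensor 0.66 [ 5.013e-01 -2.857e-01  3.000e-04]
ring 0.71 [ 0.6063 -0.0906  0.0549]
ring 0.26 [0.5849 0.4828 0.0022]
grey_sensor 0.95 [6.770e-01 3.276e-01 4.000e-04]
{'clock': 0.7, 'qpos': array([ 1.16090018,  0.4769802 ,  0.02239813,  1.55539854, -0.01148459,
        1.10932664, -0.08308427]), 'qvel': array([ 1.41067585e-03, -9.57088130e-04, -1.81254801e-03,  6.27479864e-04,
       -2.24205199e-03,  5.36011818e-05, -5.19658545e-05]), 'joint_torque': array([-1.28477419e-03, -5.96169412e+01,  1.60531227e+00, -2.81498319e+01,
        1.25304799e-02,  1.49874584e-03,  5.05600588e-05]), 'tool_pos': array([ 0.20063927, -0.64450045,  0.30392178]), 'ee_rot': array([9.88636236e-01, 1.50327621e-01, 2.35371113e-06, 7.59560572e-06]), 'contact_force': array([-0.29262641, -0.06325896,  0.91127558]), 'wrist_torque': array([ 0.03081864,  0.00355833, -0.04815767]), 'grip_width': 1.004393459402966}
0.0539
```

View pictures.

View pics/top0.png

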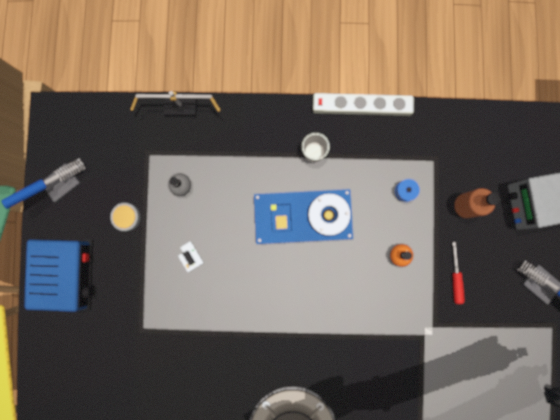

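View pics/side0.png

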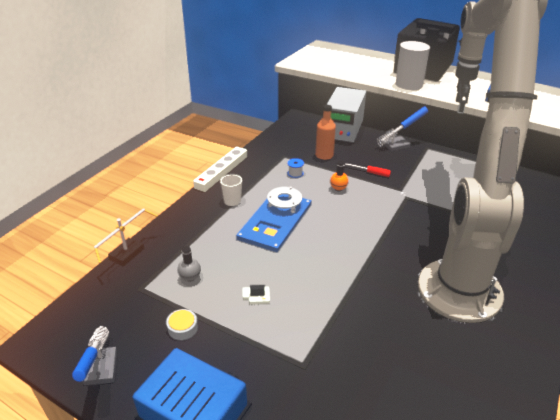

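```bash
python3 - <<'E'
from h import *
t=camera("top"); s=camera("side"); np.save("t0.npy",t); np.save("s0.npy",s)
up=lambda im,x,y,w,h,k: cv2.resize(im[y:y+h,x:x+w],(w*k,h*k),interpolation=cv2.INTER_CUBIC)
A=up(t,174,238,34,36,10); B=up(s,234,276,44,36,10); C=up(t,248,182,110,68,4); D=up(s,232,182,84,68,4)
W=780
im=np.vstack([np.pad(np.hstack(p),((0,0),(0,W-sum(q.shape[1] for q in p)),(0,0))) for p in ([A,B],[C,D[:, :340]])])
cv2.imwrite("pics/crop1.png",im[:,:,::-1]); print(im.shape)
# colours
for x,y in [(180,245),(185,250),(204,260),(195,262)]: print(x,y,t[y,x])
for x,y in [(258,205),(300,205),(250,205),(300,185)]: print(x,y,t[y,x])
for n in ("top","side"):
    for th in ("module","jig"):
        camera(n)
        r=regions_of(th,n)[0]; m=r["pixels"]; print(n,th,r["confidence"],m.sum(),np.argwhere(m).mean(0)[::-1], cv2.minAreaRect(np.argwhere(m)[:,::-1].astype(np.float32)))
E
```

```text
(632, 780, 3)
180 245 [178 173 170]
185 250 [212 214 216]
204 260 [176 172 168]
195 262 [204 205 206]
258 205 [ 72 123 185]
300 205 [ 73 124 185]
250 205 [180 176 172]
300 185 [183 177 174]
top module 0.57 438 [189.61872146 256.38356164] ((189.0, 256.0000305175781), (25.93838882446289, 18.782970428466797), 63.43495178222656)
top jig 0.82 4876 [302.91099262 216.5473749 ] ((303.1919860839844, 216.64779663085938), (50.4039192199707, 97.5491943359375), 86.98721313476562)
side module 0.57 381 [255.96850394 294.15223097] ((255.5, 294.5), (17.0, 25.0), 90.0)
side jig 0.91 2793 [274.93877551 219.23129252] ((274.5000305175781, 220.00003051757812), (43.20000457763672, 75.40000915527344), 36.869895935058594)
```

View pics/crop1.png

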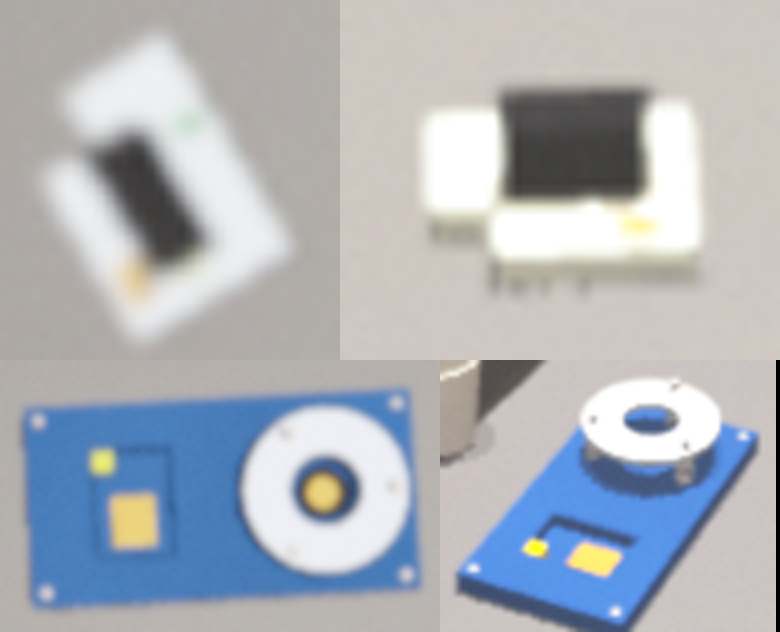

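```bash
cat > fit.py <<'E'
from h import *
from scipy.optimize import minimize
S=8
def circ(r,z,n=60): a=np.linspace(0,2*np.pi,n,endpoint=False); return np.c_[r*np.cos(a),r*np.sin(a),np.full(n,z)]
def box(x0,x1,y0,y1,z0,z1): return np.array([[x,y,z] for x in(x0,x1) for y in(y0,y1) for z in(z0,z1)])
B2=[(-35,-25),(35,-25),(35,8),(18,25),(-35,25)]; B=[(-35,-25),(35,-25),(35,8),(18,8),(18,25),(-35,25)]
def module(p):
    b=np.array(B)/1e3; n=len(b); sides=[np.array([[*b[i],0],[*b[(i+1)%n],0],[*b[(i+1)%n],.014],[*b[i],.014]]) for i in range(n)]
    return [(s,1,0) for s in sides]+[(np.c_[b,np.full(n,.014)],2,0),(box(-.024,.016,-.008,.008,.014,.042),3,1)]
def jig(p):
    ry=p[3]; q=circ(.056,.055); q[:,1]+=ry; w=circ(.056,.047); w[:,1]+=ry; h=circ(.0245,.055); h[:,1]+=ry
    return [(box(-.07,.07,-.135,.135,0,.02),1,1),(box(.0225,.0365,.0745,.0885,.02,.02)[::2],2,1),(np.r_[q,w],3,1),(h,4,1)]
def sensor(p):
    a=circ(1,0); g=np.vstack([np.c_[a[:,:2]*.032*np.cos(e),np.full(60,.035+.032*np.sin(e))] for e in np.linspace(-1.5,1.5,31)])
    return [(circ(.014,0),1,1),(g,2,1),(np.r_[circ(.012,.06),circ(.012,.11)],3,1)]
def pj(n,P):
    c,M,t=ext(n); q=P@M.T+t; s=q[:,:2]/q[:,2:]; s=s*(1+c["k1"]*(s**2).sum(1,keepdims=True)); return s@c["mtx"][:2,:2].T+c["mtx"][:2,2]
def labels(n,model,p,roi):
    x,y,w,h=roi; L=np.zeros((h*S,w*S),np.uint8); co,si=np.cos(p[2]),np.sin(p[2])
    for P,l,hull in model(p):
        W=P@np.array([[co,si,0],[-si,co,0],[0,0,1]])+[p[0],p[1],0]
        u=((pj(n,W)-[x-.5,y-.5])*S-.5).astype(np.float32)
        if hull: u=cv2.convexHull(u)[:,0]
        cv2.fillPoly(L,[np.round(u*16).astype(np.int32)],int(l),shift=4)
    return L
def cost(p,n,model,roi,im,sig=.6,full=False):
    x,y,w,h=roi; L=labels(n,model,p,roi)
    A=np.stack([cv2.GaussianBlur(cv2.resize((L==l).astype(np.float32),(w,h),interpolation=cv2.INTER_AREA),(0,0),sig).ravel() for l in range(L.max()+1)],1)
    I=im[y:y+h,x:x+w].reshape(-1,3).astype(float); X=np.linalg.lstsq(A,I,rcond=None)[0]
    return ((A@X-I)**2).mean()
def fit(n,model,roi,im,p0):
    best=None
    for k in range(2):
        s=np.array([p0]+[np.array(p0)+d for d in np.diag([.006,.006,.05,.005][:len(p0)])])
        r=minimize(cost,p0,(n,model,roi,im),"Nelder-Mead",options=dict(initial_simplex=s,xatol=5e-5,fatol=1e-4,maxiter=300)); p0=r.x
    return r.x,r.fun
def roi(n,model,p,m=5):
    u=np.vstack([pj(n,P+[p[0],p[1],0]) for P,_,_ in model(p)]); a=np.floor(u.min(0)-m).astype(int); b=np.ceil(u.max(0)+m).astype(int); return (*a,*(b-a))
E
python3 - <<'E'
from fit import *
ims=dict(top=np.load("t0.npy"),side=np.load("s0.npy"))
for nm,model,p0 in [("module",module,[.478,.297,.52]),("jig",jig,[.597,-.019,.056,-.072]),("sensor",sensor,[.497,-.289])]:
    for n in ims:
        f=(lambda p: np.r_[p[:2],0]) 
        if nm=="sensor":
            g=lambda p:cost(np.r_[p,0],n,model,R_,ims[n]); R_=roi(n,model,p0)
            r=minimize(g,p0,method="Nelder-Mead",options=dict(initial_simplex=[p0,[p0[0]+.006,p0[1]],[p0[0],p0[1]+.006]],xatol=5e-5)); print(nm,n,r.x.round(4),r.fun)
        else:
            x,fv=fit(n,model,roi(n,model,p0),ims[n],p0); print(nm,n,x.round(4),fv, "yawdeg",np.degrees(x[2]))
E
```

```text
module top [0.4788 0.2982 0.574 ] 123.3177759119328 yawdeg 32.888247912294176
module side [0.4794 0.2985 0.5509] 123.76577564610074 yawdeg 31.562075841922645Traceback (most recent call last):
  File "<stdin>", line 10, in <module>
  File "fit.py", line 35, in fit
    r=minimize(cost,p0,(n,model,roi,im),"Nelder-Mead",options=dict(initial_simplex=s,xatol=5e-5,fatol=1e-4,maxiter=300)); p0=r.x
    res = _minimize_neldermead(fun, x0, args, callback, bounds=bounds,
                               **options)
    fxcc = func(xcc)
    fx = function(np.copy(x), *(wrapper_args + args))
  File "fit.py", line 27, in cost
    x,y,w,h=roi; L=labels(n,model,p,roi)
                   ~~~~~~^^^^^^^^^^^^^^^
  File "fit.py", line 22, in labels
    u=((pj(n,W)-[x-.5,y-.5])*S-.5).astype(np.float32)
        ~~^^^^^
  File "fit.py", line 17, in pj
    c,M,t=ext(n); q=P@M.T+t; s=q[:,:2]/q[:,2:]; s=s*(1+c["k1"]*(s**2).sum(1,keepdims=True)); return s@c["mtx"][:2,:2].T+c["mtx"][:2,2]
          ~~~^^^
  File "h.py", line 5, in ext
    c=camera_info(n); return c, R.from_rotvec(np.ravel(c["rvec"])).as_matrix(), np.ravel(c["tvec"])
ValueError: time passes only in moves, steps and waits
```

```bash
sed -i 's/^def ext/import functools\n@functools.cache\ndef ext/' h.py
python3 - <<'E'
from fit import *
ims=dict(top=np.load("t0.npy"),side=np.load("s0.npy"))
for nm,model,p0 in [("module",module,[.478,.297,.52]),("jig",jig,[.597,-.019,.056,-.072]),("sensor",sensor,[.497,-.289])]:
    for n in ims:
        if nm=="sensor":
            R_=roi(n,model,p0); g=lambda p:cost(np.r_[p,0],n,model,R_,ims[n])
            r=minimize(g,p0,method="Nelder-Mead",options=dict(initial_simplex=[p0,[p0[0]+.006,p0[1]],[p0[0],p0[1]+.006]],xatol=5e-5)); print(nm,n,r.x.round(4),r.fun)
        else:
            x,fv=fit(n,model,roi(n,model,p0),ims[n],p0); print(nm,n,x.round(4),fv, "yawdeg",np.degrees(x[2]))
q=down(np.pi/2)
print(arm.observe()["clock"])
for P in ([.48,.298,.15],[.6,.04,.15],[.497,-.289,.2],[.6,-.09,.2]): print(kinematics.solve_ik(P,q))
E
```

```text
module top [0.4788 0.2982 0.574 ] 123.3177759119328 yawdeg 32.888247912294176
module side [0.4794 0.2985 0.5509] 123.76577564610074 yawdeg 31.562075841922645
jig top [ 0.5971 -0.0176  0.0764 -0.0712] 335.39340816641595 yawdeg 4.376490915128163
jig side [ 0.5982 -0.0171  0.0816 -0.0734] 852.1519073405357 yawdeg 4.673605333432767
sensor top [ 0.4955 -0.2869] 328.87952234579643
sensor side [ 0.5008 -0.2998] 2409.8630164017018
1.2
[ 0.09902749  0.75029854 -1.0566485   1.89514833  0.79152107  0.98727264
  0.24777616]
[ 0.38248376  0.66297611 -0.75695717  1.81900551  0.57366654  0.8926951
  0.92816642]
[ 0.91943028  0.51710102 -0.65397027  1.85806576  0.3944543   0.89876798
  1.64891453]
[ 0.55795141  0.57700468 -0.69536309  1.7797709   0.44492897  0.94762193
  1.24707795]
```

```bash
python3 - <<'E'
from h import *
G=arm.tcp_to_grasp; my=np.radians(32.3); xy=np.array([.4791,.2983])+(-.004)*np.array([np.cos(my),np.sin(my)])
q=down(my+np.pi/2)
print(kinematics.solve_ik([*xy,.35],q),kinematics.solve_ik([*xy,.09],q))
o=arm.observe(); p=o["tool_pos"]; arm.movel([p[0],p[1],.36],vel=.2)
arm.movep([*xy,.35],q); print(arm.observe()["clock"])
arm.movel([*xy,.15],vel=.25)
print("contact",arm.movel([*xy,.0915],vel=.08,threshold=6)); o=arm.observe(); print(o["tool_pos"],o["contact_force"],o["clock"])
fingers.set_gripper(0.0,50); o=arm.observe(); print(o["grip_width"]*85,o["contact_force"],o["clock"])
arm.movel([*xy,.16],vel=.12); arm.pause(.2); o=arm.observe(); print(o["tool_pos"],o["grip_width"]*85,o["contact_force"],o["clock"])
snap("side","side1.png"); im=camera("side"); np.save("s1.npy",im)
i=cv2.resize(im[220:320,200:320],(720,600),interpolation=cv2.INTER_CUBIC); cv2.imwrite("pics/s1c.png",i[:,:,::-1])
E
```

```text
[ 0.20971462  0.48721851 -1.17778062  1.72498023  0.47274979  1.25257837
  1.05347579] [ 0.05809527  0.82756449 -0.99466081  1.93027226  0.8976693   0.91028354
  0.73104161]
5.05
contact False
[0.47582505 0.29649807 0.09174708] [0.51971968 0.25610427 0.73216872] 6.8833
15.172133609809691 [-0.24013275  0.40869922  2.29880312] 7.525
[0.47536466 0.29583333 0.15915139] 14.712492858122518 [ 0.72512367  0.15821403 -1.73402274] 8.4417
```

View pics/s1c.png

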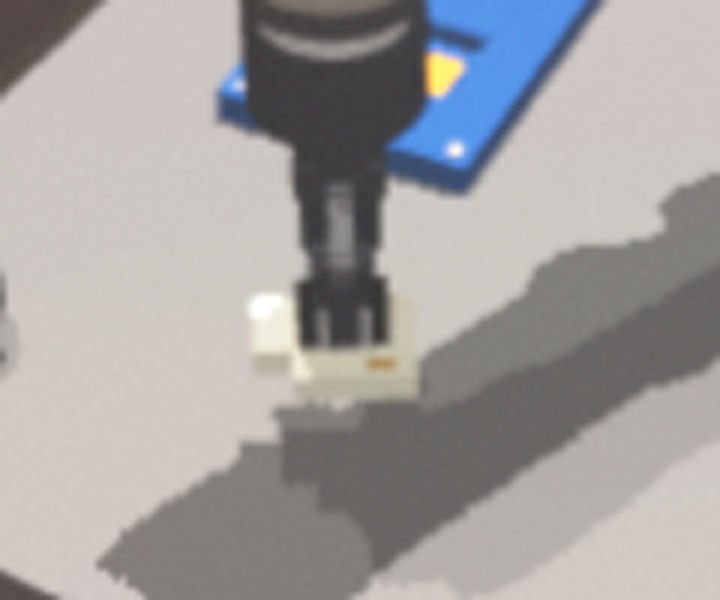

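```bash
cat >> h.py <<'E'
JY=np.radians(4.5); JX=np.array([np.cos(JY),np.sin(JY)]); JV=np.array([-np.sin(JY),np.cos(JY)]); J0=np.array([.5976,-.0174])
PK=J0+.062*JV; QP=down(JY+np.pi/2)
E
python3 - <<'E'
from h import *
xy=PK-.004*JX; print(xy)
arm.movep([*xy,.16],QP); arm.movel([*xy,.12],vel=.1); arm.pause(.15)
o=arm.observe(); f0=o["contact_force"]; print(o["tool_pos"],f0,o["clock"])
im=camera("side"); np.save("s2.npy",im); np.save("t2.npy",camera("top"))
i=cv2.resize(im[185:265,225:325],(750,600),interpolation=cv2.INTER_CUBIC); cv2.imwrite("pics/s2c.png",i[:,:,::-1])
E
```

```text
[0.58874787 0.04409504]
[0.58911494 0.04428652 0.12048849] [-0.4520286  -0.00460854 -2.36163234] 10.3083
```

View pics/s2c.png

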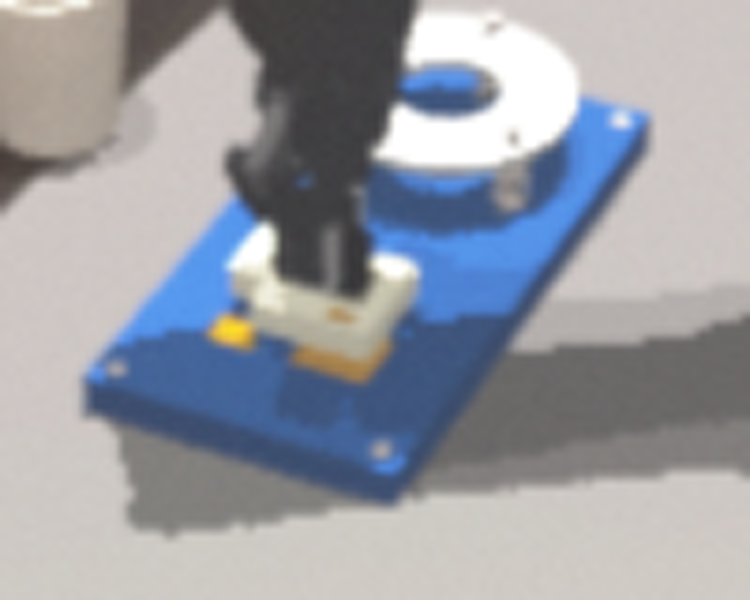

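```bash
python3 - <<'E'
from h import *
xy=PK-.004*JX
for z in (.112,.100):
    c=arm.movel([*xy,z],vel=.03,threshold=8); arm.pause(.1); o=arm.observe(); print(c,o["tool_pos"],o["contact_force"].round(1),o["wrist_torque"].round(2),o["clock"])
    if c: break
im=camera("side")
i=cv2.resize(im[185:265,225:325],(750,600),interpolation=cv2.INTER_CUBIC); cv2.imwrite("pics/s3c.png",i[:,:,::-1])
E
```

```text
False [0.58878957 0.04414253 0.11201035] [ 0.5  0.1 -1.1] [0.02 0.01 0.01] 10.925
True [0.58861653 0.04401239 0.09976917] [ 0.1 -0.1  5.5] [-0.06  0.04  0.03] 11.4583
```

```bash
python3 - <<'E'
from h import *
xy=PK-.004*JX
fingers.set_gripper(0.6); o=arm.observe(); print(o["contact_force"].round(1),o["clock"])
arm.movel([*xy,.22],vel=.25)
s0=np.array([.497,-.288])
arm.movep([*s0,.25],down(np.pi/2)) ; o=arm.observe(); print(o["tool_pos"],o["clock"])
im=camera("side"); t=camera("top"); np.save("s4.npy",im); np.save("t4.npy",t)
for n in("top","side"):
    camera(n); print(n,[(r["confidence"],c2w(n,r["position"]).round(4)) for r in spot_point("sensor",n)+spot_point("module",n)])
a=cv2.resize(im[185:265,225:325],(500,400),interpolation=cv2.INTER_CUBIC); b=cv2.resize(t[190:246,250:310],(300,280),interpolation=cv2.INTER_CUBIC); b=np.pad(b,((0,120),(0,0),(0,0)))
c=cv2.resize(im[150:200,310:370],(300,200),interpolation=cv2.INTER_CUBIC); b[280:400,:300]=c[40:160]
cv2.imwrite("pics/c4.png",np.hstack([a,b])[:,:,::-1])
E
```

```text
[ 0.6 -0.6  0.6] 11.95
[ 0.49770711 -0.2862555   0.24986159] 13.8833
top [(0.76, array([ 0.4927, -0.2935, -0.0027])), (0.68, array([0.5911, 0.0425, 0.0114])), (0.22, array([ 0.6398, -0.4794,  0.0014]))]
side [(0.89, array([ 0.5014, -0.2887,  0.0027])), (0.82, array([0.5901, 0.048 , 0.0082])), (0.34, array([ 6.781e-01,  3.283e-01, -4.000e-04]))]
```

View pics/c4.png

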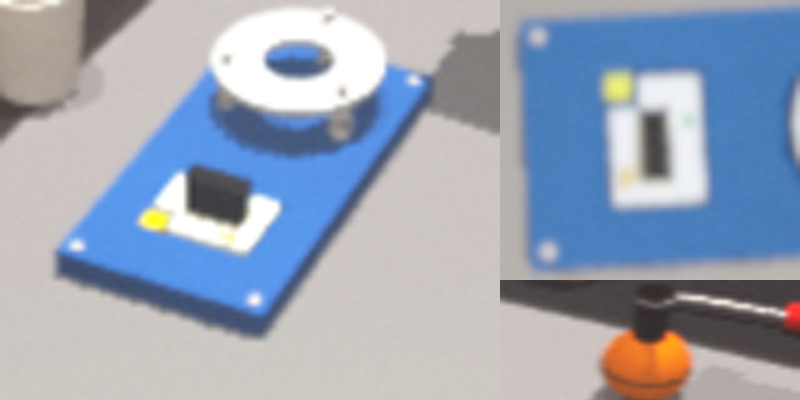

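```bash
python3 - <<'E'
from h import *
for n,f in(("top","t0"),("side","s0")):
    im=np.load(f+".npy").astype(float); u=proj(n,[.497,-.288,.035]).astype(int)
    y0,x0=u[1]-22,u[0]-22; c=im[y0:y0+44,x0:x0+44]; m=(((c[...,0]-c[...,2])>90)&(c[...,1]<150)).astype(np.uint8)
    k=cv2.connectedComponentsWithStats(m); j=1+np.argmax(k[2][1:,4]); m=(k[1]==j); pts=np.argwhere(m)[:,::-1].astype(np.float32)
    (cx,cy),r=cv2.minEnclosingCircle(pts); print(n,k[2][j],cx+x0,cy+y0,r,ray(n,(cx+x0,cy+y0),.035).round(4))
    e=ray(n,(pts[:,0].min()+x0,cy+y0),.035),ray(n,(pts[:,0].max()+x0,cy+y0),.035); print(np.mean(e,0).round(4), "pred",proj(n,[.4955,-.2869,.035]))
E
```

```text
top [ 13  13  22  21 297] 401.5 254.9375 11.051295280456543 [ 0.4954 -0.2905  0.035 ]
[ 0.4954 -0.2905  0.035 ] pred [400.21540002 254.86174302]
side [ 15  19  17  13 130] 338.8450698852539 180.97887229919434 8.391692161560059 [ 0.4954 -0.288   0.035 ]
[ 0.4949 -0.2883  0.035 ] pred [338.68446756 181.12089558]
```

```bash
python3 - <<'E'
from h import *
s=np.array([.4954,-.2885]); rg=np.array([.6032,-.0894])
fingers.set_gripper(0.9); arm.movel([*s,.20],vel=.2)
print(arm.movel([*s,.1445],vel=.12,threshold=6)); o=arm.observe(); print(o["tool_pos"],o["contact_force"].round(1),o["clock"])
fingers.set_gripper(0.0,100); o=arm.observe(); print(o["grip_width"]*85,o["contact_force"].round(1),o["clock"])
arm.movel([*s,.27],vel=.2); arm.movel([*rg,.27],vel=.2); arm.movel([*rg,.205],vel=.12); arm.pause(.15)
o=arm.observe(); print(o["tool_pos"],o["grip_width"]*85,o["contact_force"].round(1),o["clock"])
a=camera("side"); t=camera("top")
a=cv2.resize(a[140:240,250:325],(450,600),interpolation=cv2.INTER_CUBIC); cv2.imwrite("pics/c5.png",a[:,:,::-1])
E
```

```text
False
[ 0.49587564 -0.28841092  0.14496638] [-0.6 -0.2 -0.9] 15.6667
21.767386521551316 [-0.6 -0.2  5.9] 16.2083
[ 0.60377344 -0.08928765  0.20602811] 22.034636088861387 [-0.5  0.2 -1.5] 19.1083
```

View pics/c5.png

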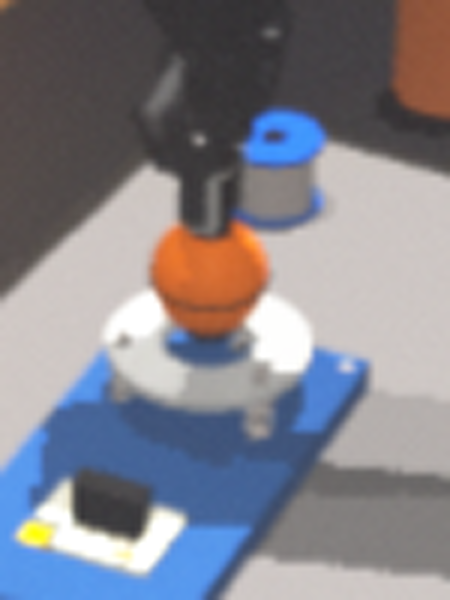

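```bash
python3 - <<'E'
from h import *
rg=np.array([.6032,-.0894])
def st(l):
    o=arm.observe(); print(l,o["tool_pos"].round(4),o["contact_force"].round(1),o["wrist_torque"].round(2),round(o["grip_width"]*85,1),round(o["clock"],2)); return o
print(arm.movel([*rg,.175],vel=.04,threshold=3)); arm.pause(.15); o=st("touch"); zc=o["tool_pos"][2]
for z in np.arange(zc-.004,zc-.024,-.002):
    c=arm.movel([*rg,z],vel=.03,threshold=15); o=st("press %.4f %s"%(z,c))
    if o["contact_force"][2]>18: break
a=camera("side"); np.save("s6.npy",a)
a=cv2.resize(a[140:240,250:325],(450,600),interpolation=cv2.INTER_CUBIC); cv2.imwrite("pics/c6.png",a[:,:,::-1])
E
```

```text
True
touch [ 0.6028 -0.0888  0.1851] [-0.4  1.9  2.3] [ 0.52  0.02 -0.01] 22.0 19.89
press 0.1811 False [ 0.6031 -0.0888  0.1811] [-1.   3.1  4.3] [0.77 0.35 0.03] 21.9 20.17
press 0.1791 False [ 0.6032 -0.0889  0.1792] [-1.9  3.8  5.5] [ 0.93  0.5  -0.03] 21.9 20.42
press 0.1771 False [ 0.6032 -0.0889  0.1774] [-1.4  4.4  6.6] [ 1.    0.55 -0.1 ] 21.6 20.67
press 0.1751 False [ 0.6033 -0.0889  0.1755] [-2.   3.7  7.2] [ 0.97  0.65 -0.03] 22.1 20.92
press 0.1731 False [ 0.6033 -0.0888  0.1736] [-2.8  4.5  7.5] [ 0.94  0.67 -0.02] 21.7 21.17
press 0.1711 False [ 0.6033 -0.0888  0.1718] [-3.4  4.5  8.2] [ 0.87  0.74 -0.02] 22.1 21.42
press 0.1691 False [ 0.6034 -0.0884  0.17  ] [-3.7  4.3  9.9] [1.16 0.81 0.02] 22.2 21.67
press 0.1671 False [ 0.6035 -0.0878  0.1691] [-6.9  4.5 17.7] [ 1.17  1.57 -0.06] 21.8 21.92
press 0.1651 False [ 0.6037 -0.0875  0.1687] [-10.8   5.2  29.8] [ 1.03  2.64 -0.07] 22.1 22.17
```

View pics/c6.png

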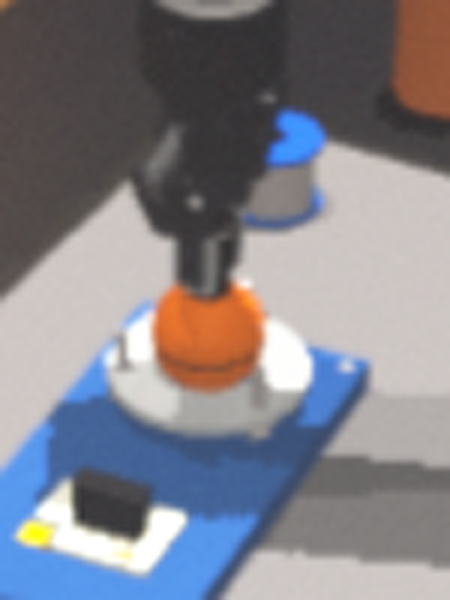

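```bash
python3 - <<'E'
from h import *
arm.movel([.6032,-.0894,.1660],vel=.01)
ok=True
for i in range(3):
    arm.pause(.4); o=arm.observe(); print(o["tool_pos"].round(4),o["contact_force"].round(1),round(o["grip_width"]*85,1),R.from_quat(o["ee_rot"]).apply([0,0,1]).round(4),round(o["clock"],2)); ok&=16<o["contact_force"][2]<32 and o["tool_pos"][2]<.1694
for n in("side","top"):
    camera(n); print([(r["confidence"],c2w(n,r["position"]).round(4)) for th in("ring","sensor","module") for r in spot_point(th,n)[:1]])
print(ok)
if ok: arm.sign_off(); print("signed off",arm.observe()["clock"])
E
```

```text
[ 0.6036 -0.0876  0.1689] [-9.1  5.4 24. ] 21.8 [-2.e-04  6.e-04 -1.e+00] 22.87
[ 0.6036 -0.0876  0.1689] [-8.8  6.2 24. ] 21.6 [-1.e-04  6.e-04 -1.e+00] 23.27
[ 0.6036 -0.0876  0.1688] [-8.1  4.7 23.5] 21.9 [-2.e-04  5.e-04 -1.e+00] 23.67
[(0.82, array([ 0.6021, -0.0877,  0.0393])), (0.51, array([ 0.6092, -0.0853,  0.0265])), (0.81, array([0.5892, 0.0459, 0.0098]))]
[(0.73, array([ 0.6021, -0.0905,  0.0396])), (0.46, array([ 0.5992, -0.0898,  0.0214])), (0.66, array([0.5917, 0.0423, 0.0069]))]
True
the job is handed in; nothing more can be done
the job is handed in; nothing more can be done
```

The job is done and handed in at about 24 s on the robot's clock, with the sensor still held pressed down.

- **Module:** I picked the white module up by its rib and lowered it into the keyed pocket with the cut-off corner at the yellow block. It touched the floor at the expected height (within 0.3 mm). I let go, and both cameras then showed it flat and square.
- **Sensor:** I gripped the orange sensor by its neck, set it foot down into the sprung ring and pressed through the sensor. The tool went down 16.3 mm from first contact, and the force then rose sharply at the stop. It held steady at about 24 N down for 1.2 s before I handed in. In the last check both cameras put the ring's top at 39 to 40 mm above the bench (55 mm minus the 16 mm travel).

Some checks were less clean:
- **Sideways force:** there was a steady sideways force of about 10 N while pressing, so the sensor is probably held 1 to 2 mm off the ring's centre.
- **Sensor position:** the final readings from the two cameras differed by about 10 mm in x, at low confidence. The gripper partly hides the sensor there.
- **Earlier fit:** one side-camera model fit of the sensor, made before I picked it up, was poor. I dropped it and used the globe's outline, which agreed between the cameras to about 2.5 mm.

I did not touch any of the other things on the bench.

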